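# Slide a chuck jaw under the marking bridge and stamp it

## Task

Push the bright steel chuck jaw along the bench and lengthwise in under the low blue marking bridge until it is fully home against the stop at the far end, keeping it flat on the bench: push it with the fingers, do not pick it up or tip it. Then, and not before the jaw is home, press the red stamp button on top of the bridge all the way down and let it come back up. Leave the other parts on the bench where they are.

Things in the scene. Friction and masses are not known exactly. Their poses are not given: they have to be found in the camera images.
- jaw: loose bright steel chuck jaw, a plain block 90 mm long (its x) x 40 mm wide (its y) x 26 mm high with three dark screw holes on top, about 0.6 kg, the same either way round. Origin: centre of its underside; z up. It starts flat on the bench before the bridge's mouth, up to about 50 mm off its line and up to about 0.5 rad askew
- jig: blue marking bridge fixed to the bench, place and turn vary. Origin: on the bench under the middle of bridge and stamp; x: the way the jaw goes in; z up. Straight channel along x, centred on y = 0, 46 mm wide; side walls 12 mm thick, x = -30 to +50 mm. Bridge plate x = -30 to +30 mm, 94 mm wide, underside 30 mm and top 42 mm above the bench. No floor plate: the jaw slides on the bench
- jig_mouth (a point): middle of the open mouth, on the bench under the bridge plate's front edge (x = -30 mm of the bridge). In front of it short bright wings, 24 mm high, flare from 46 mm apart to about 65 mm apart at x = -50 mm and guide the jaw in
- jig_stop (a point): middle of the face of the bright steel end stop (x = +38 mm of the bridge; the stop is 24 mm high, this point 12 mm up). With the jaw fully home its end touches this face, its origin is at x = -7 mm and its tail end at x = -52 mm, 22 mm out in front of the bridge plate
- stamp_top (a point): centre of the top of the red round stamp button on the bridge: 38 mm across, its top 71 mm above the bench when up; pressed straight down
- stamp (a joint): travel of the stamp button in m: 0 up, 0.008 fully down; a spring of about 1.3 N at first and 6.5 N at the bottom brings it back up
- stud_a: loose black flanged stud, 50 mm across the flange, 44 mm high, beside the bridge; leave alone. Origin: centre of its underside
- stud_b: a second stud like stud_a, on the other side of the bridge; leave alone. Origin: centre of its underside
- stud_c: a third stud like stud_a, towards the edge of the bench; leave alone. Origin: centre of its underside
- old_jaw_a: used dark steel chuck jaw with a raised step, 90 x 44 mm, 46 mm high, beyond the bridge's stop; leave alone. Origin: centre of its underside
- old_jaw_b: another dark stepped jaw like old_jaw_a, towards the edge of the bench; leave alone. Origin: centre of its underside
- coupling: black steel round coupling, 64 mm across, 58 mm high, towards the edge of the bench; leave alone. Origin: centre of its underside
Things that resemble listed ones, but are neither listed nor needed, are in the scene too. Of the things that look like the jaw, the largest one is meant. What is shaped like the jig but yellow is not meant.

How it is judged:
On the way, in this order (a step that is already met when the one before it is completed fails the run):
1. the jaw is slid in under the bridge, flat, fully home against the stop (x of jaw in the frame of jig between -0.011 and 0 m and y of jaw in the frame of jig between -0.006 and 0.006 m and angle between the x axis of jaw and the x axis of jig, either way round below 0.12 rad and angle between jaw's own z axis and vertical below 0.05 rad and height (world z) of jaw below 0.004 m), for 0.2 s.
2. with the jaw home, the stamp button is pressed all the way down (all of step 1 and value of joint stamp above 0.0065 m), for 0.06 s.
At the end, for the whole second after the job is handed in: The jaw lies flat on the bench under the bridge, within 4 mm of the end stop and within 6 mm of the channel's centre line, in line with it within 0.12 rad, at rest; the stamp, pressed at least 6.5 mm of its 8 mm after the jaw came home, is back up within 1.5 mm (all of step 1 and value of joint stamp below 0.0015 m and linear speed of jaw below 0.01 m/s); the robot touches nothing.
It fails at once if the jaw is lifted more than 10 mm off the bench (height (world z) of jaw above 0.01 m).
It fails at once if the jaw is tipped by more than 0.15 rad (angle between jaw's own z axis and vertical above 0.15 rad).
It fails at once if the stamp is pressed by more than 3 mm while the jaw is not home (value of joint stamp above 0.003 m and x of jaw in the frame of jig below -0.014 m).
It fails at once if one of the other parts is moved by more than 20 mm (distance of any of stud_a, stud_b, stud_c, old_jaw_a, old_jaw_b, coupling from where it was at the start of the episode above 0.02 m).
It also fails if it takes over 64 s, if anything falls off the work surface, if the arm or the gripper's body presses on something with over 40 N, if the wrist force passes 120 N, or if a joint passes its speed limit or range.

## Robot

A 6-joint arm with a two-finger parallel gripper is mounted at the origin on the work surface. World frame = base frame: x ahead of the robot, y to its left, z up, the work surface at z = 0. Lengths are in m, angles in rad, forces in N, time in s.
With the tool pointing down it reaches from about 0.25 to 0.775 m from the base axis. Payload 4 kg.
Tool frame: the origin (TCP) lies at the centre of the arm's flange, where the gripper is bolted on; the fingertips stand 199 mm ahead of it and the grasp point (between the pads) lies 180 mm ahead of it; z points along the fingers, y is the line along which they close (so a half turn about z gives the same grasp; the last joint's range is limited). The gripper opens to 94 mm and grips with 3 to 60 N. Pads are 16 mm wide; open, the fingers measure 119 mm over their backs; the gripper's body (75 mm by 177 mm) begins 78 mm behind the grasp point.
Start: joints at [-1.252, 0.087, 1.371, -0, 1.684, -0.103], TCP at [0.225, -0.502, 0.405] pointing down, gripper open.
Joint ranges: [-3.1, 3.1], [-0.76, 2.03], [0.27, 2.55], [-1.08, 4.22], [0.17, 2.65], [-2.57, 2.57]. Speed limits (rad/s): [2.79, 2.79, 3.14, 3.14, 3.14, 3.14].

## Interface

Orientations are given as [roll, pitch, yaw] about the fixed x, y, z axes, in that order (R = Rz(yaw) Ry(pitch) Rx(roll)).
In Python, from bench import robot, eyes, models gives the robot as it stands.
- The arm moves only by the tool step_arm, never from a script. Its argument "commands" is a list that holds one entry, the list of rows, each a list of 7 numbers: the shift along the tool's x, y, z in mm, then the turn, a rotation vector about the tool's x, y, z in rad, then the finger opening in mm, from 0 to 94. In form: [[[tx, ty, tz, wx, wy, wz, gripper], ...]]. A call has 1 to 20 rows; each row shifts and turns the commanded pose from where the row before left it, along the tool's axes as they then stand; what a row does not reach is not made up. A row lasts 1/8 s, in which the tool goes at most 62.5 mm and 10.7 degrees, less where a joint would pass 70% of its speed; a pose out of reach is approached as far as the arm can. A call is refused whole if a number of a shift passes 62.5 or a number of a turn 0.188, either way. A call with a gripper value outside its range is refused whole. The fingers move at their own pace and stop on an object; the grip force is fixed at half the most. Time passes only in rows, so rows that do not move let the fingers close. It gives the time, the measured TCP pose, the force, the opening and the grip force at its end, in the units of the state.
- robot.get_obs(): the state, without advancing time (a new reading comes with each control period).
- eyes.snapshot(name): name is "scene" or "top" or "wrist"; returns a dict with "color" (400x640x3 uint8, red, green, blue), "camera_matrix" (3x3 intrinsics, pixels), "eye" and "rotation" of the camera in the world; the wrist camera has in their place "tool_from_camera" (4x4, takes a point from camera to tool coordinates, whose origin is the TCP and whose axes are the flange's). Camera axes: x right, y up, looking along -z (the intrinsics and any distortion apply to the point x, -y, -z); pixel columns grow to the right and rows downward; lengths in m; the calibration is good to about 2 mm. A picture is of the moment at which its call begins: read the wrist's pose just before it. There is no depth.
- robot.close_job(): hands the job in; it is judged then, once.
Trained networks look in a picture, given as the dict that the camera call returned (one of the last four; its "shot" number tells which), for a name from the list of things; names that differ only in an ending like _2 or _b are one class to them, and where a whole thing is asked for, a point or a joint stands for the part that bears it (a point fixed in the world has none). Each returns a list of dicts, best first, with "confidence" (0 to 1); they miss things now and then, are a little off and sometimes report something else, mostly with a low value. They report only what shows in the picture. A call takes as long as a camera call. They do not tell look-alikes from the thing itself.
- models.masks_of(picture, query): "mask" (400x640 bool, what is visible of it) and "xy" ([column, row] in pixels, amid what is visible of it).
- models.tip_of(picture, query): "xy" ([column, row] in pixels: a listed point, or the origin of a listed thing).
The state is a dict: "time": time; "joint_positions": joint angles; "qvel": joint speeds; "joint_torque": joint torques, N m; "tool_pos": TCP position; "ee_rot": TCP orientation; "wrist_force": force on the tool from outside, world axes, zero at the start; "wrist_torque": the same for the moment, N m; "width": finger opening in m; "finger_force": force on a finger pad.
Only numpy, scipy, OpenCV 4.12 (cv2) and the standard library are available. Lean on these libraries where they do the work, as an engineer would, in place of code of your own. Each camera call takes 0.05 s, during which the arm holds its last target. There are 200 camera calls.

## Working session

There is one attempt and no reset: what is moved stays moved. The work goes in short steps, Python scripts to look and compute and a tool call to move; the robot and the scene stay as the last step left them, time stands still between calls to the robot, and variables do not carry over. Pictures are saved under pics/ and viewed, at most 10 in all, crops included, and the job is handed in when it is done.

Besides the shell and the picture viewer there is one more tool, called after ">>>" by a JSON object that holds its "name" and its "arguments", one argument or row to a line. step_arm: Moves the arm, as the interface text tells. Its arguments: {"type":"object","properties":{"commands":{"type":"array"}},"required":["commands"]}

```bash
mkdir -p pics; cat > h.py <<'E'
import numpy as np, cv2
from scipy.spatial.transform import Rotation as R
from bench import robot, eyes, models
def cam(p,obs=None):
    K=np.array(p["camera_matrix"])
    if "eye" in p: return K,np.array(p["eye"]),np.array(p["rotation"])
    T=np.array(p["tool_from_camera"]); r=R.from_euler("xyz",obs["ee_rot"]).as_matrix()
    return K,np.array(obs["tool_pos"])+r@T[:3,3],r@T[:3,:3]
def ray(c,xy,z):
    K,e,r=c; d=np.linalg.inv(K)@np.array([xy[0],xy[1],1.]); d=r@np.array([d[0],-d[1],-d[2]])
    return e+d*(z-e[2])/d[2]
def proj(c,P):
    K,e,r=c; v=r.T@(np.array(P)-e); v=K@np.array([v[0],-v[1],-v[2]]); return v[:2]/v[2]
def save(p,n): cv2.imwrite("pics/"+n,cv2.cvtColor(p["color"],cv2.COLOR_RGB2BGR))
E
python3 - <<'E'
from h import *
o=robot.get_obs(); print(o)
for n in ("top","scene"):
    p=eyes.snapshot(n); save(p,n+"0.png"); c=cam(p); print(n,[k for k in p],c[1])
    for q,z in (("jaw",0),("jig",0),("jig_mouth",0),("jig_stop",.012),("stamp_top",.071),("stud_a",0),("old_jaw_a",0),("coupling",0)):
        for d in models.tip_of(p,q)[:5]: print(q,np.round(d["xy"]),round(d["confidence"],2),np.round(ray(c,d["xy"],z),3))
E
```

```text
{'time': 0.0, 'joint_positions': array([-1.25211816e+00,  8.79656964e-02,  1.37221285e+00, -1.62973767e-05,
        1.68358086e+00, -1.03090463e-01]), 'qvel': array([ 0.00082164,  0.00112822, -0.00033317, -0.0008838 , -0.00046185,
       -0.00090971]), 'joint_torque': array([ 2.02226088e-04, -3.40187502e+01, -3.02424610e+01,  7.18014501e-02,
        3.28719697e-02, -1.67616399e-04]), 'tool_pos': array([ 0.22512283, -0.50170647,  0.40351886]), 'ee_rot': array([-3.13943573e+00, -2.06864509e-04,  4.21766587e-01]), 'wrist_force': array([0.56023488, 0.61412015, 0.71751137]), 'wrist_torque': array([-0.00318062,  0.02842054, -0.03714805]), 'finger_force': 0.0, 'width': 0.09382489526744585}
top ['color', 'camera_matrix', 'eye', 'rotation', 'shot'] [0.31382742 0.00480813 1.39061673]Traceback (most recent call last):
  File "<stdin>", line 6, in <module>
  File "h.py", line 11, in ray
    return e+d*(z-e[2])/d[2]
                        ~^^^
IndexError: invalid index to scalar variable.
```

```bash
sed -i 's/np.array(p\["rotation"\])$/R.from_euler("xyz",p["rotation"]).as_matrix()/' h.py
python3 - <<'E'
from h import *
for n in ("top","scene"):
    p=eyes.snapshot(n); save(p,n+"0.png"); c=cam(p); print(n,p["rotation"],c[1])
    for q,z in (("jaw",0),("jig",0),("jig_mouth",0),("jig_stop",.012),("stamp_top",.071),("stud_a",0),("old_jaw_a",0),("coupling",0)):
        for d in models.tip_of(p,q)[:5]: print(q,np.round(d["xy"]),round(d["confidence"],2),np.round(ray(c,d["xy"],z),3))
E
```

```text
top [ 0.17865043 -0.00545673 -1.54658114] [0.31382742 0.00480813 1.39061673]
jaw [355. 235.] 0.56 [ 0.5   -0.116  0.   ]
jaw [380. 288.] 0.55 [ 0.349 -0.188  0.   ]
jaw [340. 273.] 0.52 [ 0.389 -0.074  0.   ]
jig [351. 166.] 0.96 [ 0.705 -0.102  0.   ]
jig [288. 197.] 0.56 [0.607 0.082 0.   ]
jig [284. 194.] 0.32 [0.615 0.094 0.   ]
jig [296. 204.] 0.16 [0.587 0.059 0.   ]
jig_mouth [361. 172.] 0.83 [ 0.686 -0.131  0.   ]
jig_stop [344. 165.] 0.71 [ 0.704 -0.079  0.012]
jig_stop [271. 198.] 0.57 [0.599 0.131 0.012]
stamp_top [354. 161.] 0.58 [ 0.699 -0.105  0.071]
stud_a [304. 165.] 0.54 [0.704 0.037 0.   ]
stud_a [454. 203.] 0.53 [ 0.601 -0.403  0.   ]
stud_a [357. 234.] 0.47 [ 0.502 -0.12   0.   ]
old_jaw_a [445. 252.] 0.81 [ 0.456 -0.375  0.   ]
coupling [177. 226.] 0.55 [0.513 0.401 0.   ]
scene [0.99980223 0.01514254 2.13349895] [1.20134079 0.4506604  0.61194439]
jaw [324. 250.] 0.71 [0.586 0.065 0.   ]
jaw [283. 206.] 0.7 [ 0.492 -0.125  0.   ]
jaw [294. 179.] 0.63 [ 0.357 -0.182  0.   ]
jaw [322. 196.] 0.62 [ 0.394 -0.062  0.   ]
jig [333. 253.] 0.87 [0.587 0.089 0.   ]
jig [236. 252.] 0.59 [ 0.699 -0.104  0.   ]
jig_mouth [229. 245.] 0.85 [ 0.689 -0.136  0.   ]
jig_mouth [322. 254.] 0.66 [0.602 0.07  0.   ]
jig_mouth [350. 299.] 0.35 [0.689 0.191 0.   ]
jig_stop [248. 254.] 0.79 [ 0.701 -0.066  0.012]
jig_stop [342. 262.] 0.7 [0.613 0.129 0.012]
stamp_top [235. 226.] 0.56 [ 0.693 -0.102  0.071]
stamp_top [331. 231.] 0.48 [0.596 0.09  0.071]
stud_a [382. 240.] 0.82 [0.485 0.165 0.   ]
stud_a [278. 272.] 0.82 [0.703 0.02  0.   ]
stud_a [226. 175.] 0.61 [ 0.44  -0.378  0.   ]
stud_a [184. 194.] 0.51 [ 0.586 -0.405  0.   ]
old_jaw_a [226. 175.] 0.68 [ 0.442 -0.38   0.   ]
old_jaw_a [353. 300.] 0.56 [0.689 0.196 0.   ]
coupling [482. 284.] 0.94 [0.51  0.404 0.   ]
coupling [350. 302.] 0.3 [0.696 0.193 0.   ]
```

View pics/top0.png

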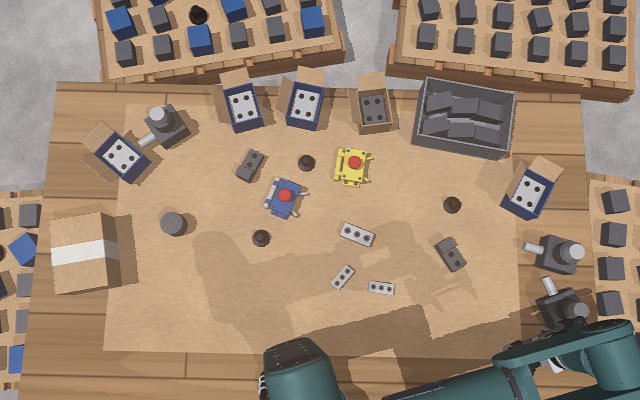

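View pics/scene0.png

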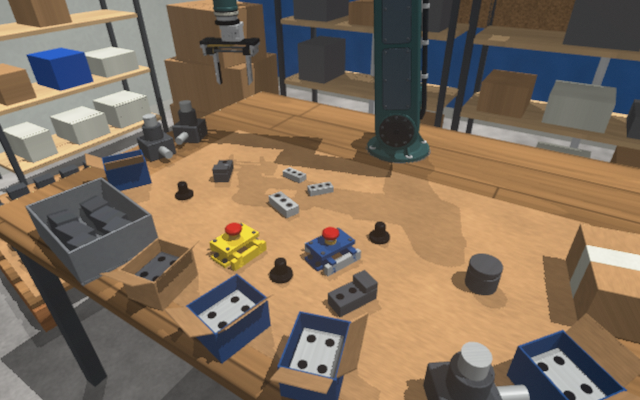

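>>> {"name": "step_arm", "arguments": {
  "commands": [
    [[41, -26, 0, 0, 0, 0, 15], [41, -26, 0, 0, 0, 0, 15], [41, -26, 0, 0, 0, 0, 15], [41, -26, 0, 0, 0, 0, 15], [41, -26, 0, 0, 0, 0, 15], [41, -26, 0, 0, 0, 0, 15], [41, -26, 0, 0, 0, 0, 15], [41, -26, 0, 0, 0, 0, 15], [41, -26, 0, 0, 0, 0, 15], [41, -26, 0, 0, 0, 0, 15], [41, -26, 0, 0, 0, 0, 15], [41, -26, 0, 0, 0, 0, 15], [0, 0, 0, 0, 0, -0.156, 15], [0, 0, 0, 0, 0, -0.156, 15], [0, 0, 0, 0, 0, -0.156, 15], [0, 0, 0, 0, 0, -0.156, 15], [0, 0, 0, 0, 0, -0.156, 15], [0, 0, 0, 0, 0, 0, 15], [0, 0, 0, 0, 0, 0, 15]]
  ]
}}

```text
time: 3.38
tool_pos: [0.5463, -0.0157, 0.4047]
ee_rot: [3.141, 0.0, 1.2]
wrist_force: [0.2, 0.4, -0.3]
width: 0.015
finger_force: 0.0
```

```bash
python3 - <<'E'
from h import *
o=robot.get_obs(); print(o["time"],o["tool_pos"],o["ee_rot"],o["width"])
p=eyes.snapshot("wrist"); save(p,"w1.png"); c=cam(p,o); print(np.round(p["tool_from_camera"],3).tolist(),c[1])
for q,z in (("jaw",0),("jig",0),("jig_mouth",0),("jig_stop",.012),("stamp_top",.071)):
    for d in models.tip_of(p,q)[:4]: print(q,np.round(d["xy"]),round(d["confidence"],2),np.round(ray(c,d["xy"],z),3))
for d in models.masks_of(p,"jaw")[:3]:
    m=np.argwhere(d["mask"])[:,::-1]; P=np.array([ray(c,x,.026)[:2] for x in m]).astype(np.float32)
    print("mask",d["confidence"],len(m),cv2.minAreaRect(P))
E
```

```text
3.375 [ 0.5463136  -0.01572761  0.40469402] [3.14145193e+00 7.26716854e-05 1.19958659e+00] 0.015020474359240513
[[-0.001, 0.961, 0.278, 0.081], [1.0, 0.001, 0.002, 0.001], [0.001, 0.278, -0.961, 0.02], [0.0, 0.0, 0.0, 1.0]] [0.57721148 0.05967334 0.3845243 ]
jaw [195. 264.] 0.92 [ 0.372 -0.074  0.   ]
jaw [298. 259.] 0.85 [ 0.492 -0.113  0.   ]
jig [322.  60.] 0.94 [0.601 0.089 0.   ]
jig [458. 197.] 0.74 [ 0.694 -0.108  0.   ]
jig_mouth [190.  42.] 0.72 [0.481 0.154 0.   ]
jig_stop [459. 167.] 0.85 [ 0.7   -0.069  0.012]
stamp_top [492. 214.] 0.83 [ 0.699 -0.105  0.071]
stamp_top [320.  54.] 0.71 [0.596 0.088 0.071]
mask 0.84 1824 ((0.38323476910591125, -0.07137484848499298), (0.04003194719552994, 0.06908828020095825), 49.943416595458984)
mask 0.83 1866 ((0.5030083060264587, -0.11334849148988724), (0.09849430620670319, 0.03706159442663193), 72.93954467773438)
```

View pics/w1.png

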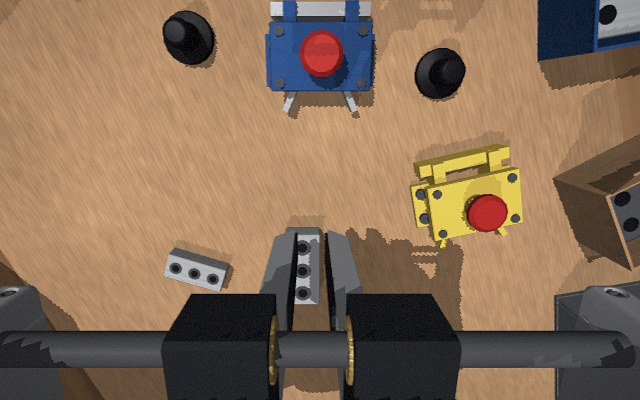

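```bash
python3 - <<'E'
from h import *
o=robot.get_obs()
p=eyes.snapshot("wrist"); c=cam(p,o)
hsv=cv2.cvtColor(p["color"],cv2.COLOR_RGB2HSV)
m=((hsv[...,0]>100)&(hsv[...,0]<125)&(hsv[...,1]>140)).astype(np.uint8); m[:,:240]=0;m[:,400:]=0
m=cv2.morphologyEx(m,cv2.MORPH_OPEN,np.ones((5,5))); ys,xs=np.nonzero(m[:115])
P=np.array([ray(c,x,.042)[:2] for x in zip(xs,ys)]).astype(np.float32); print("jig plate",len(xs),cv2.minAreaRect(P), xs.min(),xs.max(),ys.max())
ed=[]  # front edge
for x in range(290,355,3):
    y=np.nonzero(m[:115,x])[0].max(); ed.append((x,y))
E=np.array([ray(c,e,.042)[:2] for e in ed]); f=np.polyfit(E[:,0],E[:,1],1); print("front edge ang",np.arctan(f[0])+np.pi/2, ed[::5])
m2=((hsv[...,0]<8)|(hsv[...,0]>172))&(hsv[...,1]>160); m2[:,:290]=0; m2[:,360:]=0;m2[90:]=0
ys,xs=np.nonzero(m2); print("button",xs.mean(),ys.mean(),ray(c,(xs.mean(),ys.mean()),.069))
p=eyes.snapshot("top"); c=cam(p)
im=cv2.resize(p["color"][140:300,240:400],(640,640),interpolation=cv2.INTER_CUBIC); cv2.imwrite("pics/top1.png",im[...,::-1])
for d in models.masks_of(p,"jaw")[:4]:
    mm=np.argwhere(d["mask"])[:,::-1]; P=np.array([ray(c,x,.026)[:2] for x in mm]).astype(np.float32)
    print("mask",d["confidence"],len(mm),d["xy"],cv2.minAreaRect(P))
for d in models.tip_of(p,"jaw")[:4]: print(d["xy"],ray(c,d["xy"],0))
E
```

```text
jig plate 5399 ((0.5998880863189697, 0.09648491442203522), (0.07548180222511292, 0.09850309044122696), 68.75951385498047) 266 374 90
front edge ang 1.2003446733233432 [(290, np.int64(90)), (305, np.int64(90)), (320, np.int64(90)), (335, np.int64(90)), (350, np.int64(90))]
button 321.29968652037616 53.30344827586207 [0.59741188 0.08851824 0.069     ]
mask 0.89 342 [359.4, 233.3] ((0.4928075969219208, -0.1264350265264511), (0.06821771711111069, 0.042896248400211334), 68.7154541015625)
mask 0.64 781 [278.1, 196.3] ((0.6014636158943176, 0.10237160325050354), (0.09321560710668564, 0.11015661805868149), 54.15007400512695)
mask 0.6 193 [343.8, 277.6] ((0.3744463324546814, -0.08041048049926758), (0.028616635128855705, 0.07033375650644302), 56.155174255371094)
[355.1, 230.0] [ 0.51362641 -0.11484861  0.        ]
[376.5, 288.4] [ 0.34815346 -0.17705817  0.        ]
[336.5, 276.4] [ 0.37910896 -0.06319392  0.        ]
```

View pics/top1.png

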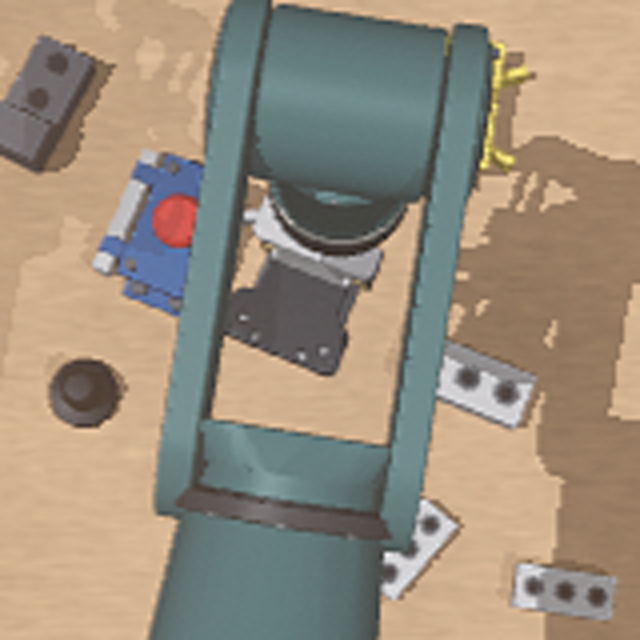

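```bash
python3 - <<'E'
from h import *
p=eyes.snapshot("top"); c=cam(p)
im=cv2.cvtColor(cv2.imread("pics/top0.png"),cv2.COLOR_BGR2HSV)
m=((im[...,1]<60)&(im[...,2]>120)).astype(np.uint8); n=np.zeros_like(m); n[215:255,330:385]=m[215:255,330:385]
n=cv2.morphologyEx(n,cv2.MORPH_CLOSE,np.ones((5,5))); k,L,S,C=cv2.connectedComponentsWithStats(n)
i=1+S[1:,4].argmax(); ys,xs=np.nonzero(L==i)
P=np.array([ray(c,x,.026)[:2] for x in zip(xs,ys)]).astype(np.float32); r=cv2.minAreaRect(P); print(S[i],r)
q=np.cov(P.T); w,v=np.linalg.eigh(q); a=np.arctan2(v[1,1],v[0,1]); print("pca angle",a,"centre",P.mean(0))
o=robot.get_obs(); y=1.2; J=np.array([.598,.089]); d=P.mean(0)-J; print("in jig",d@[np.cos(y),np.sin(y)],d@[-np.sin(y),np.cos(y)])
E
```

```text
[339 222  36  25 489] ((0.4970579147338867, -0.11638909578323364), (0.0912589281797409, 0.043373920023441315), 68.96142578125)
pca angle 1.2127327919605615 centre [ 0.4970563 -0.1163412]
in jig -0.22796375113255707 0.019676494156913957
```

>>> {"name": "step_arm", "arguments": {
  "commands": [
    [[-28, -2, 0, 0, 0, 0, 94], [-28, -2, 0, 0, 0, 0, 94], [-28, -2, 0, 0, 0, 0, 94], [-28, -2, 0, 0, 0, 0, 94], [0, 0, 40, 0, 0, 0, 94], [0, 0, 40, 0, 0, 0, 94], [0, 0, 20, 0, 0, 0, 94], [0, 0, 0, 0, 0, 0, 94], [0, 0, 0, 0, 0, 0, 94]]
  ]
}}

```text
time: 5.1
tool_pos: [0.4988, -0.1174, 0.3059]
ee_rot: [3.14, -0.0, 1.202]
wrist_force: [-0.1, -0.2, -0.5]
width: 0.0937
finger_force: 0.0
```

```bash
python3 - <<'E'
from h import *
o=robot.get_obs(); print(o["time"],o["tool_pos"],o["ee_rot"][2],o["width"])
p=eyes.snapshot("wrist"); save(p,"w2.png"); c=cam(p,o); print(c[0])
hsv=cv2.cvtColor(p["color"],cv2.COLOR_RGB2HSV)
t=np.array(o["tool_pos"])+[0,0,-.199]; print("tip px",proj(c,t))
for d in models.masks_of(p,"jaw")[:2]:
    m=np.argwhere(d["mask"])[:,::-1]; P=np.array([ray(c,x,.026)[:2] for x in m]).astype(np.float32)
    print("mask",d["confidence"],len(m),cv2.minAreaRect(P))
E
```

```text
5.1 [ 0.49882465 -0.11739529  0.30592923] 1.201772538247332 0.09371297015259239
[[345.95730815   0.         310.80226519]
 [  0.         345.95730815 195.41837652]
 [  0.           0.           1.        ]]
tip px [308.08641    246.21785753]
mask 0.98 3799 ((0.3836221694946289, -0.07497115433216095), (0.03729495406150818, 0.07073484361171722), 51.280216217041016)
mask 0.79 5606 ((0.4975026249885559, -0.11509198695421219), (0.09099327772855759, 0.04051437973976135), 68.79161071777344)
```

View pics/w2.png

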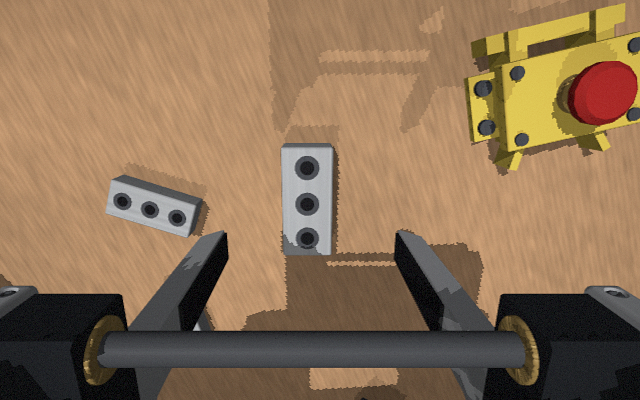

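>>> {"name": "step_arm", "arguments": {
  "commands": [
    [[0, -2, 33, 0, 0, 0, 94], [0, 0, 33, 0, 0, 0, 94], [0, 0, 32, 0, 0, 0, 94], [0, 0, 0, 0, 0, 0, 94], [0, 0, 0, 0, 0, 0, 47], [0, 0, 0, 0, 0, 0, 47], [0, 0, 0, 0, 0, 0, 47], [0, 0, 0, 0, 0, 0, 47], [0, 0, 0, 0, 0, 0, 47], [0, 3, 0, 0, 0, 0, 47], [0, 4, 0, 0, 0, 0, 47], [0, 4, 0, 0, 0, 0, 47], [0, 4, 0, 0, 0, 0, 47], [0, 4, 0, 0, 0, 0, 47], [0, 4, 0, 0, 0, 0, 47], [0, 0, 0, 0, 0, 0, 47], [0, 0, 0, 0, 0, 0, 47]]
  ]
}}

```text
time: 7.32
tool_pos: [0.5173, -0.1245, 0.2063]
ee_rot: [-3.137, 0.0, 1.202]
wrist_force: [-4.9, 1.5, 3.1]
width: 0.0469
finger_force: 2.5
```

>>> {"name": "step_arm", "arguments": {
  "commands": [
    [[0, -2, 0, 0, 0, 0, 60], [0, 0, 0, 0, 0, 0, 60], [0, 0, -30, 0, 0, 0, 60], [0, 0, -40, 0, 0, 0, 60], [-35, 0, 0, 0, 0, 0, 15], [-35, 0, 0, 0, 0, 0, 15], [-10, 0, 0, 0, 0, 0, 15], [0, 0, 0, 0, 0, 0, 15], [0, 0, 0, 0, 0, 0, 15], [0, 0, 0, 0, 0, 0, 15]]
  ]
}}

```text
time: 8.57
tool_pos: [0.4877, -0.198, 0.2766]
ee_rot: [-3.142, -0.0, 1.203]
wrist_force: [0.4, -0.2, -0.6]
width: 0.0148
finger_force: 0.0
```

```bash
cat > look.py <<'E'
from h import *
import sys
o=robot.get_obs(); print(o["time"],o["tool_pos"],o["ee_rot"],o["width"],o["wrist_force"])
p=eyes.snapshot("wrist"); save(p,sys.argv[1]); c=cam(p,o); y=1.2; J=np.array([.598,.089])
X=np.array([np.cos(y),np.sin(y)]); Y=np.array([-np.sin(y),np.cos(y)])
f=lambda P:np.round([(P-J)@X*1000,(P-J)@Y*1000],1)
print("tool in jig",f(np.array(o["tool_pos"])[:2]))
for d in models.masks_of(p,"jaw")[:3]:
    m=np.argwhere(d["mask"])[:,::-1]; P=np.array([ray(c,x,.026)[:2] for x in m]).astype(np.float32)
    r=cv2.minAreaRect(P); print("mask",d["confidence"],len(m),r,"jig",f(np.array(r[0])))
for d in models.tip_of(p,"stamp_top")[:2]: print("stamp",d["confidence"],d["xy"],f(ray(c,d["xy"],.071)[:2]))
E
python3 look.py w3.png
```

```text
8.575 [ 0.48766513 -0.19796081  0.27657441] [-3.14153564e+00 -2.34187554e-04  1.20308379e+00] 0.01478384381998595 [ 0.39987474 -0.20531032 -0.59933088]
tool in jig [-307.4   -1.1]
mask 0.76 9035 ((0.5135893821716309, -0.1237124353647232), (0.09019110351800919, 0.04032741114497185), 68.5838623046875) jig [-228.8    1.6]
mask 0.74 5702 ((0.3838338851928711, -0.0798037052154541), (0.032575253397226334, 0.07417545467615128), 50.70452117919922) jig [-234.9  138.4]
mask 0.63 4626 ((0.3587900400161743, -0.1835968941450119), (0.07057467103004456, 0.03996751829981804), 82.5657958984375) jig [-340.8  124.2]
```

View pics/w3.png

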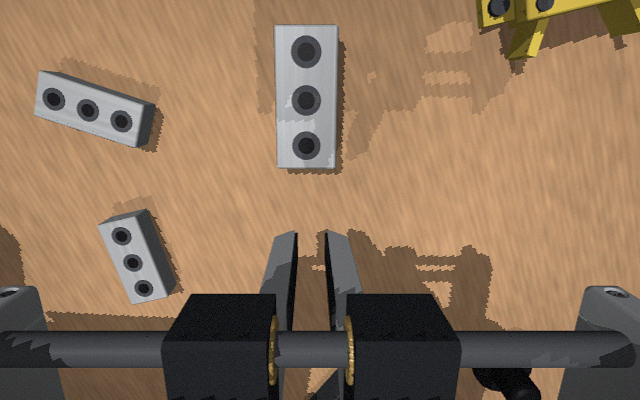

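>>> {"name": "step_arm", "arguments": {
  "commands": [
    [[0, -2, 35, 0, 0, 0, 15], [0, 0, 34, 0, 0, 0, 15], [0, 0, 0, 0, 0, 0, 15], [10, 0, 0, 0, 0, 0, 15], [8, 0, 0, 0, 0, 0, 15], [8, 0, 0, 0, 0, 0, 15], [10, 0, 0, 0, 0, 0, 15], [12, 0, 0, 0, 0, 0, 15], [12, 0, 0, 0, 0, 0, 15], [12, 0, 0, 0, 0, 0, 15], [12, 0, 0, 0, 0, 0, 15], [12, 0, 0, 0, 0, 0, 15], [12, 0, 0, 0, 0, 0, 15], [12, 0, 0, 0, 0, 0, 15], [10, 0, 0, 0, 0, 0, 15], [8, 0, 0, 0, 0, 0, 15], [5, 0, 0, 0, 0, 0, 15], [0, 0, 0, 0, 0, 0, 15]]
  ]
}}

```text
time: 10.98
tool_pos: [0.5375, -0.065, 0.2091]
ee_rot: [3.139, 0.002, 1.202]
wrist_force: [-1.0, -5.4, 4.3]
width: 0.0151
finger_force: 2.3
```

```bash
python3 look.py w4.png
```

```text
10.975 [ 0.53750881 -0.06503162  0.2091371 ] [3.13859892e+00 2.05629165e-03 1.20237261e+00] 0.0150509956809839 [-1.02425686 -5.38289166  4.26255891]
tool in jig [-165.5    0.6]
mask 0.87 15779 ((0.5563969612121582, -0.013892237097024918), (0.08952026069164276, 0.04014686122536659), 68.72547149658203) jig [-111.     1.5]
mask 0.67 2100 ((0.39846882224082947, -0.0754067674279213), (0.045605845749378204, 0.051836103200912476), 49.997703552246094) jig [-225.5  126.4]
```

View pics/w4.png

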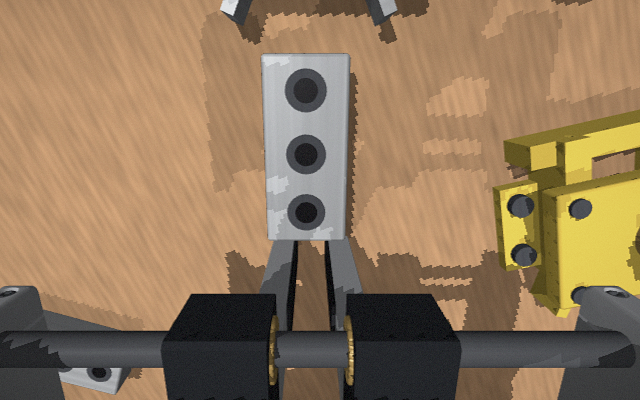

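>>> {"name": "step_arm", "arguments": {
  "commands": [
    [[10, 1, 0, 0, 0, 0, 15], [10, 0, 0, 0, 0, 0, 15], [10, 0, 0, 0, 0, 0, 15], [10, 0, 0, 0, 0, 0, 15], [10, 0, 0, 0, 0, 0, 15], [10, 0, 0, 0, 0, 0, 15], [10, 0, 0, 0, 0, 0, 15], [10, 0, 0, 0, 0, 0, 15], [8, 0, 0, 0, 0, 0, 15], [5, 0, 0, 0, 0, 0, 15], [3, 0, 0, 0, 0, 0, 15], [2, 0, 0, 0, 0, 0, 15], [0, 0, 0, 0, 0, 0, 15]]
  ]
}}

```text
time: 12.75
tool_pos: [0.5731, 0.0258, 0.208]
ee_rot: [-3.141, 0.002, 1.202]
wrist_force: [-1.8, -5.3, 3.7]
width: 0.015
finger_force: 2.9
```

>>> {"name": "step_arm", "arguments": {
  "commands": [
    [[2, 0, 0, 0, 0, 0, 15], [2, 0, 0, 0, 0, 0, 15], [1, 0, 0, 0, 0, 0, 15], [1, 0, 0, 0, 0, 0, 15], [0, 0, 0, 0, 0, 0, 15]]
  ]
}}

```text
time: 13.38
tool_pos: [0.5752, 0.0312, 0.208]
ee_rot: [-3.141, 0.002, 1.201]
wrist_force: [-1.9, -5.6, 5.1]
width: 0.0147
finger_force: 3.1
```

>>> {"name": "step_arm", "arguments": {
  "commands": [
    [[1, 0, 0, 0, 0, 0, 15], [1, 0, 0, 0, 0, 0, 15], [0, 0, 0, 0, 0, 0, 15]]
  ]
}}

```text
time: 13.75
tool_pos: [0.5756, 0.032, 0.208]
ee_rot: [-3.141, 0.006, 1.201]
wrist_force: [-3.8, -8.8, 6.0]
width: 0.0153
finger_force: 5.2
```

>>> {"name": "step_arm", "arguments": {
  "commands": [
    [[1, 0, 0, 0, 0, 0, 15], [1, 0, 0, 0, 0, 0, 15], [1, 0, 0, 0, 0, 0, 15], [0, 0, 0, 0, 0, 0, 15]]
  ]
}}

```text
time: 14.25
tool_pos: [0.5761, 0.033, 0.208]
ee_rot: [-3.14, 0.012, 1.201]
wrist_force: [-7.3, -15.1, 8.1]
width: 0.015
finger_force: 8.6
```

```bash
python3 look.py w5.png
```

```text
14.25 [0.57609282 0.03304261 0.20800379] [-3.14007538  0.0115544   1.20096042] 0.014954590721636874 [ -7.33505537 -15.11672227   8.14265554]
tool in jig [-60.1   0.1]
mask 0.97 3800 ((0.5937334895133972, 0.08270960301160812), (0.08931360393762589, 0.03894393891096115), 68.5438461303711) jig [-7.4  1.7]
stamp 0.63 [309.7, 55.2] [31.8 -0.5]
stamp 0.55 [308.9, 156.9] [-0.2 -0.2]
```

View pics/w5.png

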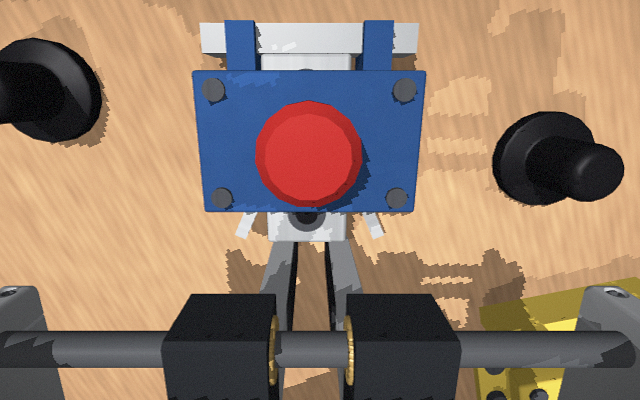

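>>> {"name": "step_arm", "arguments": {
  "commands": [
    [[-5, 0, 0, 0, 0, 0, 15], [-10, 0, 0, 0, 0, 0, 15], [0, 0, -31, 0, 0, 0, 0], [0, 0, -31, 0, 0, 0, 0], [0, 0, -30, 0, 0, 0, 0], [0, 0, 0, 0, 0, 0, 0], [25, 0, 0, 0, 0, 0, 0], [25, 0, 0, 0, 0, 0, 0], [21, 0, 0, 0, 0, 0, 0], [0, 0, 0, 0, 0, 0, 0], [0, 0, 0, 0, 0, 0, 0]]
  ]
}}

```text
time: 15.78
tool_pos: [0.5973, 0.0886, 0.2989]
ee_rot: [-3.141, 0.001, 1.202]
wrist_force: [0.2, -0.0, 0.0]
width: 0.0004
finger_force: 0.0
```

```bash
python3 look.py w6.png
```

```text
15.775 [0.59729873 0.08861286 0.29893543] [-3.14059722e+00  9.86919493e-04  1.20191985e+00] 0.0004314790112215173 [ 0.16139116 -0.0347137   0.01775602]
tool in jig [-0.6  0.5]
mask 0.73 651 ((0.608272910118103, 0.12058668583631516), (0.00899452157318592, 0.03859950602054596), 68.83260345458984) jig [33.2  1.9]
stamp 0.73 [309.6, 226.2] [-0.1  0.4]
stamp 0.34 [378.9, 16.9] [121.6 -37.2]
```

View pics/w6.png

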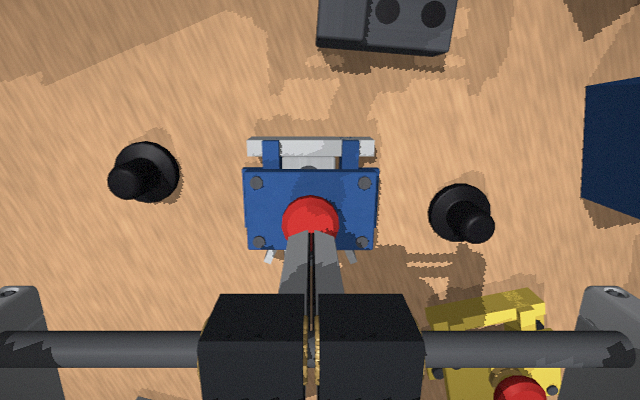

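>>> {"name": "step_arm", "arguments": {
  "commands": [
    [[0, 0, 15, 0, 0, 0, 0], [0, 0, 10, 0, 0, 0, 0], [0, 0, 5, 0, 0, 0, 0], [0, 0, 3, 0, 0, 0, 0], [0, 0, 2, 0, 0, 0, 0], [0, 0, 1, 0, 0, 0, 0], [0, 0, 1, 0, 0, 0, 0], [0, 0, 0, 0, 0, 0, 0]]
  ]
}}

```text
time: 16.92
tool_pos: [0.5974, 0.0888, 0.2632]
ee_rot: [3.141, 0.0, 1.202]
wrist_force: [-3.6, -1.1, 4.8]
width: 0.0003
finger_force: 2.7
```

>>> {"name": "step_arm", "arguments": {
  "commands": [
    [[0, 0, 1, 0, 0, 0, 0], [0, 0, 1, 0, 0, 0, 0], [0, 0, 0, 0, 0, 0, 0]]
  ]
}}

```text
time: 17.3
tool_pos: [0.5974, 0.0889, 0.2624]
ee_rot: [3.141, 0.0, 1.202]
wrist_force: [-5.9, -1.3, 8.6]
width: 0.0001
finger_force: 4.6
```

>>> {"name": "step_arm", "arguments": {
  "commands": [
    [[0, 0, 1, 0, 0, 0, 0], [0, 0, 1, 0, 0, 0, 0], [0, 0, 0, 0, 0, 0, 0]]
  ]
}}

```text
time: 17.68
tool_pos: [0.5973, 0.0889, 0.2623]
ee_rot: [3.14, -0.0, 1.202]
wrist_force: [-8.5, -1.9, 15.8]
width: 0.0003
finger_force: 7.7
```

>>> {"name": "step_arm", "arguments": {
  "commands": [
    [[0, 0, -5, 0, 0, 0, 0], [0, 0, -15, 0, 0, 0, 0], [0, 0, -40, 0, 0, 0, 0], [0, 0, -40, 0, 0, 0, 0], [-40, 0, 0, 0, 0, 0, 0], [-40, 0, 0, 0, 0, 0, 0], [0, 0, 0, 0, 0, 0, 0], [0, 0, 0, 0, 0, 0, 0]]
  ]
}}

```text
time: 18.68
tool_pos: [0.569, 0.0145, 0.3588]
ee_rot: [3.141, -0.001, 1.202]
wrist_force: [0.1, -0.8, -0.3]
width: 0.0005
finger_force: 0.0
```

```bash
python3 look.py w7.png
```

```text
18.675 [0.56896215 0.01449511 0.35878248] [ 3.14079408e+00 -1.07249552e-03  1.20162661e+00] 0.0005108605720115926 [ 0.08538608 -0.80295193 -0.27416853]
tool in jig [-80.    0.1]
mask 0.9 1466 ((0.5933661460876465, 0.08286585658788681), (0.09135372191667557, 0.039668384939432144), 69.41117095947266) jig [-7.4  2.1]
mask 0.71 665 ((0.35782086849212646, -0.1503680944442749), (0.039367202669382095, 0.029709143564105034), 72.98079681396484) jig [-310.1  137.1]
mask 0.61 1841 ((0.3848322033882141, -0.06822706758975983), (0.043691862374544144, 0.06695917248725891), 50.26976013183594) jig [-223.8  141.7]
stamp 0.89 [311.8, 98.2] [-0.3 -1.9]
stamp 0.88 [498.6, 275.1] [-147.  -163.2]
```

View pics/w7.png

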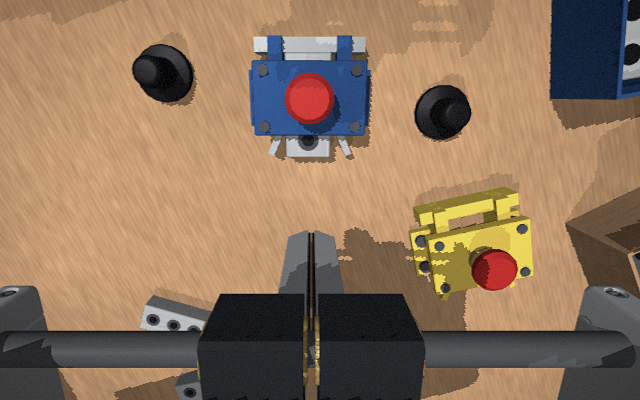

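The jaw is home: its tail shows at (308,147), its nose is against the stop at row 52, and it sits at jig x = -7.4 mm. The button bottomed out firmly under the press, with force rising to 16 N and no further travel, and it is free again. The arm is clear.

```bash
python3 -c "
from bench import robot
print(robot.close_job())"
```

```text
the job is handed in; nothing more can be done
None
```

I pushed the jaw home against the stop, flat on the bench, then pressed the stamp button all the way down and released it. The job is handed in after about 19 s of the 64 s; the hand-in call did not return a verdict.

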